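# Slide the pewter thimble into its rack bay

## Task

Without touching the pewter harp thimble or its plinth, take the brass bar of the hinged oak ramp in a light grip and lift it slowly until the plinth just starts to slide, then hold that angle so that it slides gently down into the bay and rests against the stop. Set the ramp back down flat without dropping or forcing it, and with shut fingertips push the glass door's tab gently until the door is fully shut. Let go of everything and leave the other goods where they stand.

Things in the scene. Friction and masses are not known exactly. Their poses are not given: they have to be found in the camera images.
- ramp_hinge (a point): Point on the ramp's hinge line, in the fixed oak rack, 10 mm over the table. Its frame does not tilt: +x along the hinge line, -y from the hinge along the flat ramp to its lifting bar, z up. The bar is on the robot's right (-y), the hinge on its left; rack yaw within 0.3 rad. A brass door rail crosses above the ramp at y = -58 mm, its top 114 mm over this point.
- ramp (a joint): Tilt of the ramp, 0 = flat on its rest, growing as the bar end is lifted, up to 0.9 rad. Plain hinge: it falls back when let go. The ramp weighs about 0.3 kg and needs some 2 N at the bar
- bar (a point): Middle of the ramp's round brass lifting bar, 12 mm thick, 64 mm long, parallel to the hinge; 50 mm clear between its brackets. At tilt 0 at y = -228, z = +40 mm of ramp_hinge; swings about the hinge at radius 231 mm. It can turn between the pads of a gripper that points down and pinches it across. A grip of 8 to 15 N holds it; keep the load of both fingers together under 60 N.
- seat (a point): Point on the ramp's face under the middle of the plinth when that rests at the stop; tilts with the ramp: x along the hinge, y down the ramp to the hinge, z out of the face. Board 10 mm thick, 66 wide, 205 long, upper face 10 mm over the hinge line, side rails 5 mm high and 58 mm apart. The stop lip at the hinge end is 10 mm high, its face at y = +24 mm of this frame.
- harp: Pewter harp thimble (26 mm high, 23 wide) fixed on a dark square plinth 48 x 48 x 12 mm, about 110 g; origin at the centre of the plinth's underside. Starts on the flat ramp, 95 to 120 mm from seat (towards -y). The tilt at which it starts to slide is unknown, about 0.35 to 0.56 rad; the further the tilt beyond that, the faster it slides.
- door (a joint): Opening of the glass sliding door, m: 0 = shut in front of the ramp's bay, starts 0.077 to 0.090 open (in front of the neighbouring bay, towards -x of ramp_hinge). Stays where it is left; slides at 1.5 to 2.5 N and has a hard stop at 0. Touch it slowly (30 mm/s or less) and keep the fingers' force on it under 40 N.
- door_tab (a point): Middle of the upright brass tab on the door's top: 14 mm in x, 10 in y, 36 high, reaching 18 mm below (to the door's top edge, level with the rail) and above this point, which is 142 mm over the table. Door shut: at x = 0, y = -69 mm of ramp_hinge. Pushed in +x it shuts. The glass is 78 mm wide; the door's bottom edge is 24 mm over the table.
- rack: Whole fixed rack; origin on the table 110 mm from ramp_hinge towards the bar, same axes. Base 8 mm thick, x -127 to +47, y -100 to +130 mm. Two roofless bays at the hinge end, walls to 83 mm over the table, back wall y = +127; the ramp's end lies in the bay x -38 to +39 mm, the bay x -121 to -44 mm holds two porcelain thimbles. Door-rail posts at x = -138 and +42, y = +52.
- thimble1: Loose white porcelain thimble, bystander, 22 mm wide, 26 mm high, in the bay next to the ramp's; origin at the middle of its underside
- thimble2: Loose white porcelain thimble, bystander, 22 mm wide, 26 mm high, in the bay next to the ramp's; origin at the middle of its underside
- thimble3: Loose white porcelain thimble, bystander, 22 mm wide, 26 mm high, on the table beside the ramp, on the side away from the robot; origin at the middle of its underside
- thimble4: Loose white porcelain thimble, bystander, 22 mm wide, 26 mm high, on the table beside the ramp, on the side away from the robot; origin at the middle of its underside
- jug: Loose squat blue ceramic jug, bystander, about 90 mm wide with a handle, 85 mm high, origin under its middle
- tin: Loose tea tin, bystander, 68 mm wide, 100 mm high, origin under its middle
Not all that is in view belongs to the job. There is more than one size of the harp; the job needs the smaller.

How it is judged:
By the outcome, as a careful person would: the job done as asked, in the order asked, and still so for the second after the job is handed in, with the robot touching nothing.
It also fails if it takes over 72 s, if anything falls off the work surface, if the arm or the gripper's body presses on something with over 40 N, if the wrist force passes 120 N, or if a joint passes its speed limit or range.

## Robot

A 6-joint arm with a two-finger parallel gripper is mounted at the origin on the work surface. World frame = base frame: x ahead of the robot, y to its left, z up, the work surface at z = 0. Lengths are in m, angles in rad, forces in N, time in s.
With the tool pointing down it reaches from about 0.35 to 0.8 m from the base axis. Payload 7.3 kg.
Tool frame: the origin (TCP) lies midway between the tips of the shut fingers; the grasp point (between the pads) lies 19 mm behind it; z points along the fingers, y is the direction in which the jaws open and shut (so a half turn about z gives the same grasp; the last joint's range is limited). The gripper opens to 85 mm and grips with 20 to 120 N. Pads are 22 mm wide; open, the fingers measure 114 mm over their backs; the gripper's body (76 mm by 85 mm) begins 54 mm behind the grasp point. The pads swing forward as they close: fully open they stand 13 mm farther back than shut.
Start: joints at [1.037, 0.342, 1.524, -0, 1.275, -0.146], TCP at [0.199, 0.486, 0.231] pointing down, gripper open.
Joint ranges: [-2.53, 2.53], [-0.77, 2.02], [0.04, 2.7], [-1, 4.14], [0.28, 2.66], [-3.11, 3.11]. Speed limits (rad/s): [2.57, 2.57, 3.14, 3.14, 3.14, 3.14].

## Interface

Orientations are given as a unit quaternion [w, x, y, z].
In Python, from rig import arm, claw, planner, eyes, status gives the robot as it stands. Calls block until the motion is done:
- arm.move_ptp(position, orientation): joint-space move of the TCP to a pose.
- arm.movel(position, max_speed=0.15, rotation=None, stop_force=None): straight line of the TCP; rotation=None keeps the orientation; max_speed is the mean speed in m/s. With stop_force (N) it stops when the force on the tool has changed by that much, and returns True; else False.
- arm.set_joints(angles): joint-space move.
- claw.gripper_to(opening, squeeze=None): finger opening in m; squeeze is the grip in N (None keeps the last); returns when the fingers have stopped.
- arm.wait(seconds).
- planner.inverse_kinematics(position, orientation): joint angles nearest the present ones, or None.
- eyes.get_image(name): name is "scene" or "top" or "wrist"; returns the picture (384x512x3 uint8, red, green, blue); there is no depth.
- eyes.camera_model(name): a dict with "vfov" (degrees; the focal length in pixels is half the picture's height over the tangent of half this angle, whatever the lens; pixels are square), "cx", "cy" (the principal point, pixels), "k1" (the pictures are not rectified: a ray, as slopes to the right and down, at radius r is drawn at 1 + k1 r^2 times it, then the intrinsics apply), "R" (3x3) and "t" (3): a world point X has camera coordinates R X + t; the wrist camera has in their place "tool_from_camera" (4x4, takes a point from camera to tool coordinates, whose origin is the TCP and whose axes are the flange's). Camera axes: x right, y down, z forward; pixel columns grow to the right and rows downward; lengths in m; the calibration is good to about 2 mm. A picture is of the moment at which its call begins: read the wrist's pose just before it. camera_model takes no time and is no camera call.
A pose or a line that the arm cannot do raises arm.IKError and nothing moves.
- arm.hand_in(): hands the job in, once; it reports no verdict.
Readings, each from a call of its own:
- status.read_time(): time.
- status.read_qpos(): joint angles.
- status.read_joint_vel(): joint speeds.
- status.read_joint_torque(): joint torques, N m.
- status.read_tcp_pos(): TCP position.
- status.read_ee_rot(): TCP orientation.
- status.read_force(): force on the tool from outside, world axes, zero at the start.
- status.read_wrist_torque(): the same for the moment, N m.
- status.read_grip_width(): finger opening in m.
Only numpy, scipy, OpenCV 4.12 (cv2) and the standard library are available. Lean on these libraries where they do the work, as an engineer would, in place of code of your own. Each camera call takes 0.05 s, during which the arm holds its last target.

## Working session

There is one attempt and no reset: what is moved stays moved. The work goes in short steps, each a Python script; the robot and the scene stay as the last script left them, time stands still between calls to the robot, and variables do not carry over. Pictures are saved under pics/ and viewed, and the job is handed in when it is done.

```bash
ls; mkdir -p pics; python3 - <<'E'
from rig import arm, claw, planner, eyes, status
import cv2
for n in ["scene","top","wrist"]:
    im=eyes.get_image(n); cv2.imwrite(f"pics/{n}0.png",cv2.cvtColor(im,cv2.COLOR_RGB2BGR))
    print(n,eyes.camera_model(n))
print(status.read_time(),status.read_tcp_pos(),status.read_ee_rot(),status.read_grip_width())
E
```

```text
pics
scene {'vfov': 48.13131732289983, 'cx': 260.6891282387194, 'cy': 190.6161344031875, 'k1': -0.07624832743099669, 'R': array([[ 0.45869666,  0.88848818,  0.01364308],
       [ 0.75326424, -0.3806488 , -0.53637624],
       [-0.47137072,  0.25631083, -0.84386871]]), 't': array([-0.26481303, -0.38091376,  1.63948471])}
top {'vfov': 48.8308377795111, 'cx': 258.3748450808628, 'cy': 189.22992992876434, 'k1': -0.005422582455287964, 'R': array([[ 1.53131523e-02, -9.99882495e-01,  7.10132774e-04],
       [-9.95800745e-01, -1.53147425e-02, -9.02570471e-02],
       [ 9.02573169e-02,  6.74969165e-04, -9.95918250e-01]]), 't': array([-0.02389715,  0.57265505,  1.15091872])}
wrist {'vfov': 64.52527567010297, 'cx': 254.1851202859116, 'cy': 195.08158468134238, 'k1': -0.027531243515965555, 'tool_from_camera': array([[-1.06686445e-03, -9.65191850e-01, -2.61540730e-01,
         6.68785788e-02],
       [ 9.99999415e-01, -1.07652450e-03, -1.06335845e-04,
        -9.67908888e-04],
       [-1.78920513e-04, -2.61540691e-01,  9.65192434e-01,
        -1.42128558e-01],
       [ 0.00000000e+00,  0.00000000e+00,  0.00000000e+00,
         1.00000000e+00]])}
0.15 [0.19835592 0.48579228 0.23080174] [-1.92440224e-04  1.92655180e-01  9.81266354e-01 -5.35121404e-04] 0.0854079485508537
```

View pics/scene0.png

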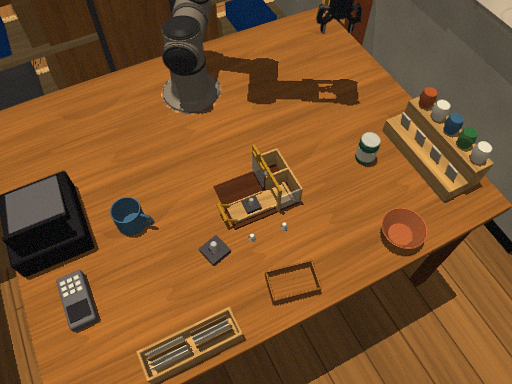

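View pics/top0.png

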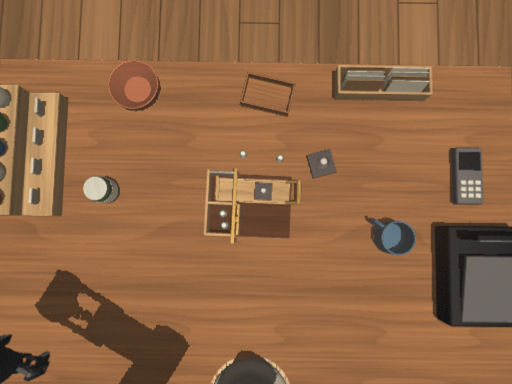

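The smaller harp sits on the ramp at top (263,190) and scene (251,203). A second harp plinth lies on the table at top (321,163) and scene (214,248). The door tab seems to be on the rail near top (235,215). I'll enlarge to confirm.

```bash
python3 - <<'E'
import cv2
t=cv2.imread("pics/top0.png")[145:250,195:345]; cv2.imwrite("pics/topc.png",cv2.resize(t,None,fx=5,fy=5,interpolation=cv2.INTER_CUBIC))
t=cv2.imread("pics/scene0.png")[140:270,190:315]; cv2.imwrite("pics/scenec.png",cv2.resize(t,None,fx=4.5,fy=4.5,interpolation=cv2.INTER_CUBIC))
E
```

```text
(no output)
```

View pics/topc.png

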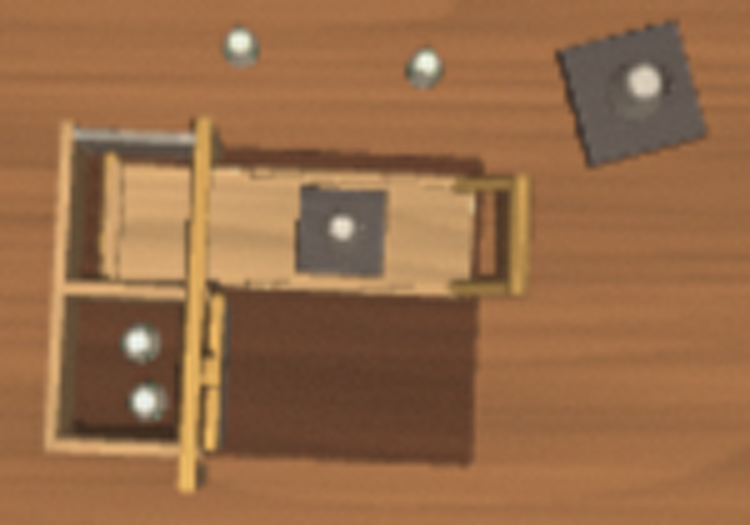

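View pics/scenec.png

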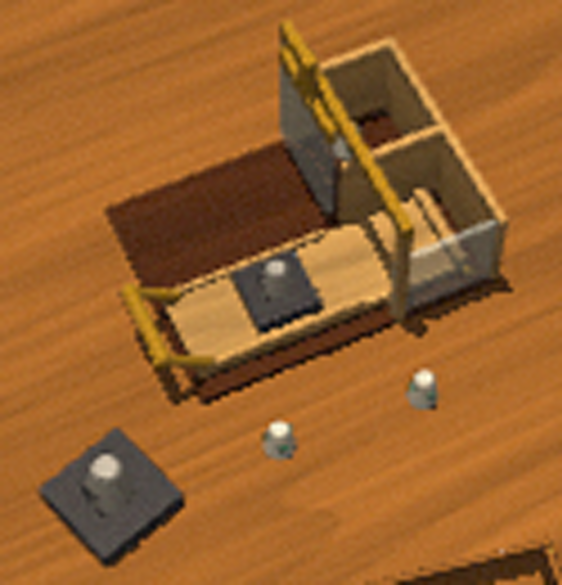

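```bash
cat > h.py <<'E'
import numpy as np, cv2
from scipy.optimize import least_squares
from scipy.spatial.transform import Rotation as Rot
def ray(m,u,v):
    f=192/np.tan(np.radians(m['vfov']/2)); 
    d=np.array([(u-m['cx'])/f,(v-m['cy'])/f]); p=d.copy()
    for _ in range(20): p=d/(1+m['k1']*(p@p))
    return np.array([p[0],p[1],1.])
def wmodel(m,tcp,q):
    # wrist -> R,t
    T=np.eye(4);T[:3,:3]=Rot.from_quat([q[1],q[2],q[3],q[0]]).as_matrix();T[:3,3]=tcp
    C=np.linalg.inv(T@m['tool_from_camera']); m=dict(m);m['R']=C[:3,:3];m['t']=C[:3,3];return m
def onplane(m,u,v,z):
    d=m['R'].T@ray(m,u,v); o=-m['R'].T@m['t']; return o+d*(z-o[2])/d[2]
def proj(m,X):
    f=192/np.tan(np.radians(m['vfov']/2)); c=m['R']@np.asarray(X)+m['t']; p=c[:2]/c[2]; p=p*(1+m['k1']*(p@p)); return np.array([m['cx'],m['cy']])+f*p
E
python3 - <<'E'
from h import *
from rig import eyes
mt=eyes.camera_model("top")
P=lambda X,Y:((X+.5)/5-.5+195,(Y+.5)/5-.5+145)
for n,X,Y,z in [("bar1",522,178,.05),("bar2",519,292,.05),("railfar",204,120,.124),("railnear",188,490,.124),("tab",210,371,.158),("backfar",68,123,.083),("backnear",50,450,.083),("plinth",343,231,.032),("doorfar",217,295,.124),("doornear",208,448,.124)]:
    print(n,onplane(mt,*P(X,Y),z).round(4))
E
```

```text
bar1 [ 0.5972 -0.1257  0.05  ]
bar2 [ 0.5349 -0.1245  0.05  ]
railfar [0.6162 0.0445 0.124 ]
railnear [0.428  0.0487 0.124 ]
tab [0.4873 0.0371 0.158 ]
backfar [0.6192 0.119  0.083 ]
backnear [0.4462 0.124  0.083 ]
plinth [ 0.5682 -0.0285  0.032 ]
doorfar [0.5266 0.036  0.124 ]
doornear [0.4492 0.0391 0.124 ]
```

```bash
cat >> h.py <<'E'
def qdown(psi):
    q=(Rot.from_euler('z',psi)*Rot.from_euler('y',np.pi)).as_quat(); return [q[3],q[0],q[1],q[2]]
def snap(eyes,status,n,tag):
    p=status.read_tcp_pos();q=status.read_ee_rot(); im=eyes.get_image(n); m=eyes.camera_model(n)
    if n=="wrist": m=wmodel(m,p,q)
    cv2.imwrite(f"pics/{tag}.png",cv2.cvtColor(im,cv2.COLOR_RGB2BGR)); np.save(f"pics/{tag}.npy",m,allow_pickle=True); return im,m
E
python3 - <<'E'
from h import *
from rig import arm,claw,planner,eyes,status
arm.move_ptp([0.53,-0.02,0.27],qdown(-0.025))
snap(eyes,status,"wrist","w1")
print(status.read_time(),status.read_tcp_pos(),status.read_ee_rot(),status.read_qpos())
i=cv2.imread("pics/w1.png"); cv2.imwrite("pics/w1b.png",cv2.resize(i,None,fx=1.55,fy=1.55,interpolation=cv2.INTER_CUBIC))
E
```

```text
2.3667 [ 0.52997335 -0.01918222  0.26998897] [-1.90296490e-05  1.19616650e-02  9.99928452e-01  9.88149984e-05] [-1.80858357e-01  3.24535038e-01  1.44130104e+00  1.92059149e-04
  1.37582732e+00 -1.72776800e+00]
```

View pics/w1b.png

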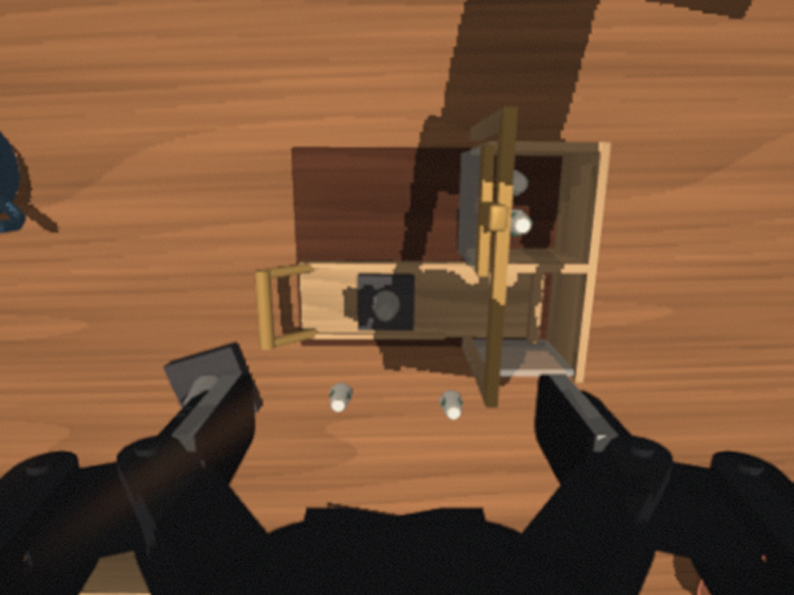

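The wrist picture shows the bar at (265,308), the plinth with the small harp at (386,302), the tab at (497,216) and the rail at (497,290). I'll zoom in for precise corners.

```bash
python3 - <<'E'
import cv2
i=cv2.imread("pics/w1.png")
cv2.imwrite("pics/w1l.png",cv2.resize(i[85:235,155:285],None,fx=4,fy=4,interpolation=cv2.INTER_CUBIC))
cv2.imwrite("pics/w1r.png",cv2.resize(i[60:270,275:400],None,fx=2.8,fy=2.8,interpolation=cv2.INTER_CUBIC))
E
```

```text
(no output)
```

View pics/w1l.png

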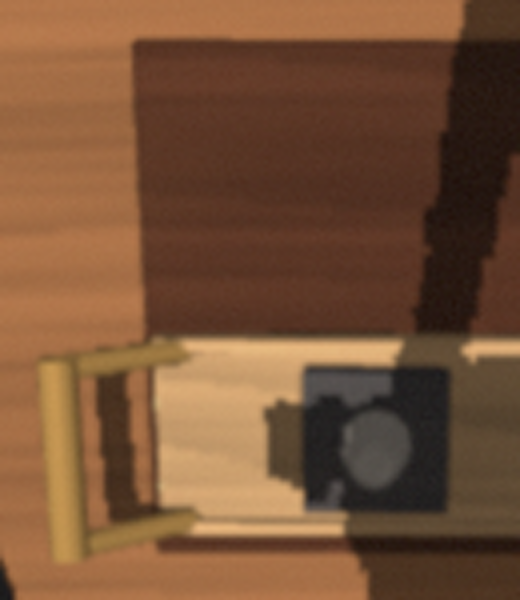

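View pics/w1r.png

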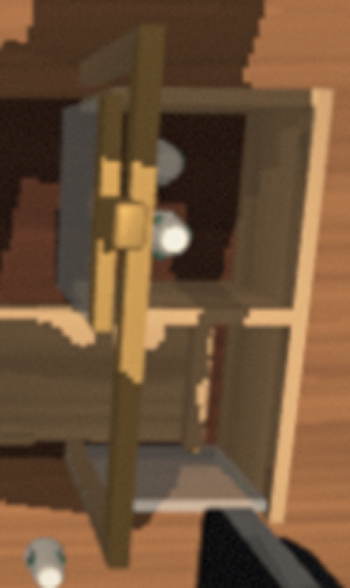

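```bash
cat >fit.py <<'E'
from h import *
mw=np.load("pics/w1.npy",allow_pickle=True).item()
from rig import eyes
mt=eyes.camera_model("top")
L=lambda X,Y:((X+.5)/4-.5+155,(Y+.5)/4-.5+85)
Rr=lambda X,Y:((X+.5)/2.8-.5+275,(Y+.5)/2.8-.5+60)
T=lambda X,Y:((X+.5)/5-.5+195,(Y+.5)/5-.5+145)
# (model,pixel,hinge-frame pt [x,y], z table, use x,use y)
obs=[(mw,L(58,358),(-.032,-.228),.050),(mw,L(68,562),(.032,-.228),.050),(mw,L(135,40),(-.127,-.210),.008),
(mw,Rr(333,90),(-.127,.020),.083),(mw,Rr(281,521),(.047,.020),.083),
(mt,T(522,178),(.032,-.228),.05),(mt,T(519,292),(-.032,-.228),.05),(mt,T(62,123),(.047,.020),.083),(mt,T(45,450),(-.127,.020),.083)]
W=[onplane(m,*p,z)[:2] for m,p,_,z in obs]
def f(v):
    c,s=np.cos(v[2]),np.sin(v[2]);return np.concatenate([np.array([v[0]+c*a-s*b,v[1]+s*a+c*b])-w for (_,_,(a,b),_),w in zip(obs,W)])
r=least_squares(f,[.57,.1,0],loss='soft_l1',f_scale=.002)
print(r.x.round(4)); print((f(r.x).reshape(-1,2)*1e3).round(1))
x0,y0,psi=r.x
def tor(w): c,s=np.cos(psi),np.sin(psi);d=w[:2]-r.x[:2];return np.array([c*d[0]+s*d[1],-s*d[0]+c*d[1]])
for n,m,p,z in [("tab w",mw,Rr(130,225),.16),("tab t",mt,T(210,371),.16),("railn",mw,Rr(152,25),.124),("railf",mw,Rr(118,566),.124),("doortop n",mw,Rr(110,97),.124),("door f",mw,Rr(103,332),.124),
 ("plA",mw,L(304,367),.032),("plB",mw,L(448,368),.032),("plC",mw,L(447,512),.032),("plD",mw,L(305,512),.032),("boardend",mw,L(154,440),.02)]:
    print(n,(tor(onplane(m,*p,z))*1e3).round(1))
E
python3 fit.py
```

```text
[ 0.5716  0.1032 -0.0287]
[[ 1.1 -0.7]
 [-0.7  0.8]
 [ 0.4 -2.1]
 [ 0.4  0.1]
 [ 1.6  1.1]
 [-0.2  0. ]
 [-1.8  0.6]
 [ 0.  -0.4]
 [-0.9  0.2]]
tab w [-83.9 -69.4]
tab t [-82.4 -68.6]
railn [-143.7  -58.2]
railf [ 44.9 -58.3]
doortop n [-121.8  -70.4]
door f [-44.3 -68.7]
plA [ -26.9 -154.1]
plB [ -26.7 -108.2]
plC [  21.6 -107.9]
plD [  21.7 -154.6]
boardend [   0.6 -205.6]
```

```bash
cat >> h.py <<'E'
H=np.array([.5716,.1032,.010]);PSI=-.0287
def w(x,y,z): c,s=np.cos(PSI),np.sin(PSI);return H+np.array([c*x-s*y,s*x+c*y,z])
R0=np.hypot(.228,.040);A0=np.arctan2(.040,.228)
def bar(th,dy=0,dz=-.018): return w(0,-R0*np.cos(A0+th)+dy,R0*np.sin(A0+th)+dz)
E
python3 - <<'E'
from h import *
from rig import arm,claw,planner,eyes,status
b=bar(0)
arm.move_ptp([b[0],b[1],.13],qdown(PSI))
claw.gripper_to(.05,20)
print(arm.movel(b,max_speed=.06,stop_force=8), b, status.read_tcp_pos(),status.read_force(),status.read_grip_width(),status.read_time())
for n in["wrist","scene","top"]: snap(eyes,status,n,n+"2")
i=cv2.imread("pics/wrist2.png"); s=cv2.imread("pics/scene2.png")[140:270,190:315]
t=cv2.imread("pics/top2.png")[145:250,195:345]
cv2.imwrite("pics/c2.png",np.hstack([cv2.resize(s,(400,416)),cv2.resize(i,(400,300))[:,:].copy() if 0 else cv2.resize(i,(400,416))])); cv2.imwrite("pics/t2.png",cv2.resize(t,None,fx=4,fy=4))
E
```

```text
False [ 0.5650573  -0.12470611  0.032     ] [ 0.56527177 -0.1247734   0.0323467 ] [-0.49567755  0.70066185  0.25752343] 0.05024823835926496 5.3333
```

View pics/c2.png

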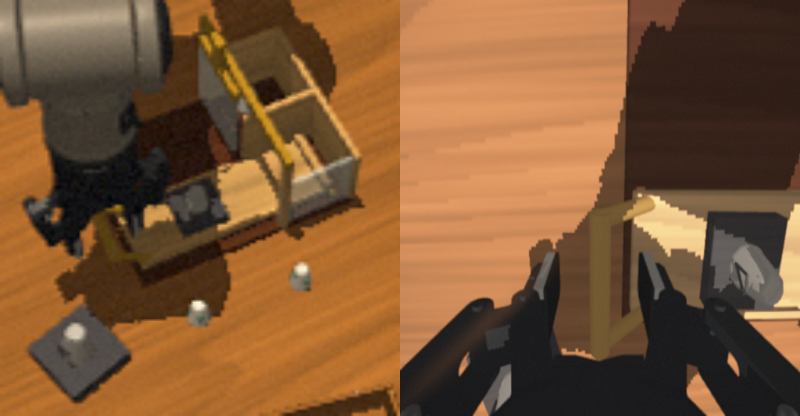

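View pics/t2.png

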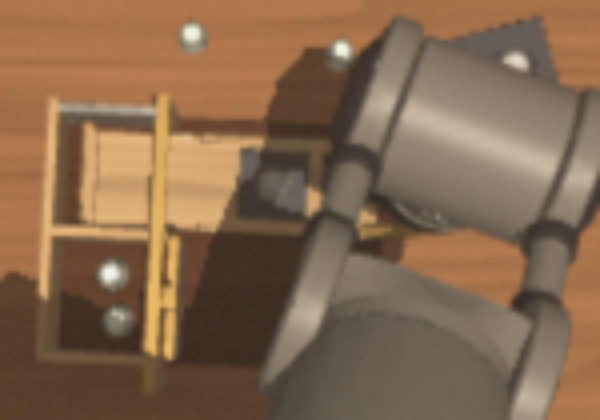

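The bar lies between the fingers and the plinth is clear of them. Next I grip it lightly and start the lift. I'll track the plinth in images rectified to the tilted ramp plane.

```bash
cat >> h.py <<'E'
def rect(im,m,th,h=.022,k=3):
    # ramp-plane image: columns s from -190 to 0 mm, rows x -36..36 mm
    S=np.arange(-190,0,1/k)*1e-3; X=np.arange(-36,36,1/k)*1e-3
    d=np.array([-np.cos(th),np.sin(th)]); n=np.array([np.sin(th),np.cos(th)])
    corners=[]
    for s,x in [(S[0],X[0]),(S[-1],X[0]),(S[-1],X[-1]),(S[0],X[-1])]:
        yz=-s*d+h*n; corners.append(proj(m,w(x,yz[0],yz[1])))
    M=cv2.getPerspectiveTransform(np.float32([[0,0],[len(S)-1,0],[len(S)-1,len(X)-1],[0,len(X)-1]]),np.float32(corners))
    return cv2.warpPerspective(im,M,(len(S),len(X)),flags=cv2.INTER_LINEAR|cv2.WARP_INVERSE_MAP)
def th_of(p,dy,dz):
    d=np.asarray(p)-H; c,s=np.cos(PSI),np.sin(PSI); y=-s*d[0]+c*d[1]-dy; z=d[2]-dz
    return np.arctan2(z,-y)-A0
E
python3 - <<'E'
from h import *
from rig import arm,claw,planner,eyes,status
claw.gripper_to(.006,20)
print(status.read_grip_width(),status.read_force(),status.read_tcp_pos())
def lift(a,b,n,sp):
    for th in np.linspace(a,b,n+1)[1:]:
        arm.movel(bar(th),max_speed=sp,stop_force=15); 
    print(round(th,3),status.read_force().round(2),status.read_tcp_pos().round(4),bar(th).round(4),round(status.read_grip_width(),4),round(status.read_time(),2))
lift(0,.04,1,.02); lift(.04,.12,1,.04);lift(.12,.22,1,.04);lift(.22,.30,1,.03)
th=th_of(status.read_tcp_pos(),0,-.018);print(th)
o=[]
for n in["wrist","scene","top"]:
    im,m=snap(eyes,status,n,n+"3"); o.append(rect(im,m,th)[...,::-1])
cv2.imwrite("pics/r3.png",np.vstack(o))
E
```

```text
0.011025903903700991 [-0.13122018  4.53884343  1.14015675] [ 0.56508016 -0.124132    0.03209158]
0.04 [ 2.75  4.01 -3.14] [ 0.5651 -0.1224  0.041 ] [ 0.5651 -0.1229  0.0411] 0.011 6.53
0.12 [ 2.62  5.22 -3.61] [ 0.5652 -0.1178  0.0596] [ 0.5652 -0.1183  0.059 ] 0.011 7.14
0.22 [ 1.75  2.89 -4.14] [ 0.5654 -0.1105  0.0808] [ 0.5655 -0.1105  0.0808] 0.0112 7.87
0.3 [-0.03  0.47 -2.82] [ 0.5657 -0.103   0.0977] [ 0.5657 -0.1027  0.0976] 0.0111 8.63
0.2997721007752102
```

View pics/r3.png

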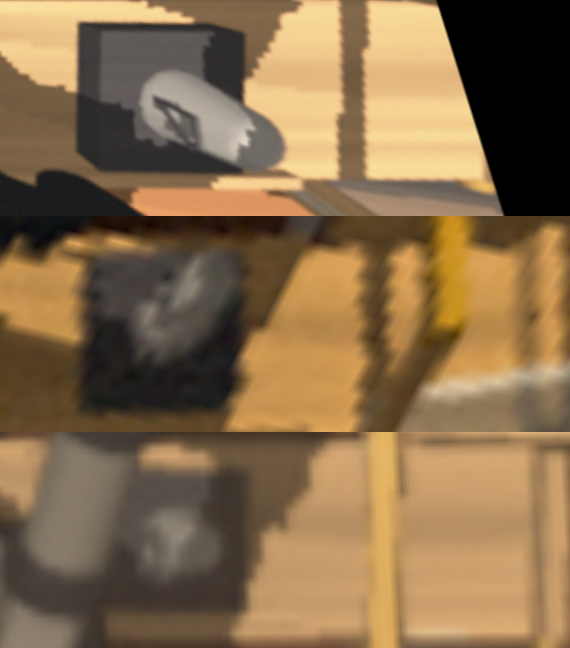

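View pics/scene3.png

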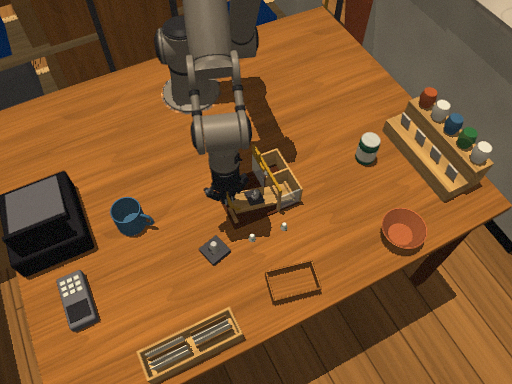

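View pics/wrist3.png

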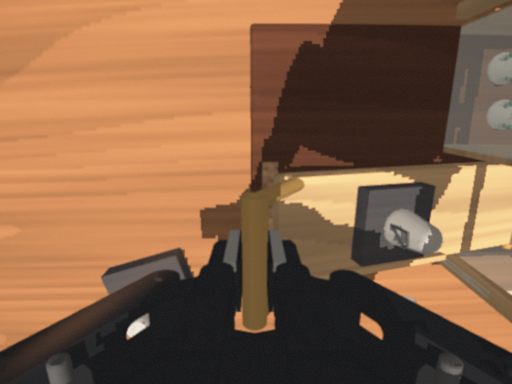

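The grip holds and the plinth has not moved, with its edge at s≈-108. From here I raise it in small steps with an automatic slide check.

```bash
cat >> h.py <<'E'
def edge(im,m,th):
    r=rect(im,m,th).astype(float)[28:48]; g=(r[...,2]/(r[...,0]+1)).mean(0)  # b/r ; grey ~1, wood ~.5
    ok=np.where((g>.75)&(r.mean((0,2))>3))[0]
    ok=ok[ok>40]
    return (-190+ok.max()/3, g) if len(ok) else (None,g)
E
python3 - <<'E'
from h import *
from rig import arm,claw,planner,eyes,status
im=cv2.imread("pics/wrist3.png")[...,::-1]; m=np.load("pics/wrist3.npy",allow_pickle=True).item()
e,g=edge(im,m,.2998);print(e,g[::10].round(2))
E
```

```text
-109.33333333333333 [0.58 0.58 0.58 0.58 0.57 0.57 0.58 0.57 0.82 0.92 0.92 0.92 0.92 0.92
 0.92 0.92 0.92 0.92 0.93 0.92 0.92 0.93 0.92 0.88 0.84 0.56 0.56 0.56
 0.59 0.6  0.6  0.6  0.6  0.6  0.55 0.56 0.56 0.57 0.6  0.6  0.6  0.6
 0.6  0.59 0.59 0.21 0.   0.   0.   0.   0.   0.   0.   0.   0.   0.
 0.  ]
```

Very clean separation.

```bash
python3 - <<'E'
from h import *
from rig import arm,claw,planner,eyes,status
th=.30; base=-109.33; es=[]
while th<.60:
    th+=.006
    if arm.movel(bar(th),max_speed=.008,stop_force=12): print("FORCE",status.read_force()); break
    p=status.read_tcp_pos(); im=eyes.get_image("wrist")
    m=wmodel(eyes.camera_model("wrist"),p,status.read_ee_rot()); ta=th_of(p,0,-.018)
    e,_=edge(im,m,ta); es.append((round(ta,4),round(e,2)))
    if e>base+1.2: break
print(es); print(status.read_time(),status.read_force(),status.read_grip_width())
last=[]
for k in range(6):
    p=status.read_tcp_pos(); q=status.read_ee_rot();im=eyes.get_image("wrist");m=wmodel(eyes.camera_model("wrist"),p,q)
    last.append((round(status.read_time(),2),edge(im,m,th_of(p,0,-.018))[0])); 
print(last)
E
```

```text
[(np.float64(0.306), np.float64(-109.67)), (np.float64(0.3122), np.float64(-109.67)), (np.float64(0.3182), np.float64(-109.67)), (np.float64(0.3239), np.float64(-109.67)), (np.float64(0.33), np.float64(-109.67)), (np.float64(0.3361), np.float64(-109.67)), (np.float64(0.342), np.float64(-109.67)), (np.float64(0.3479), np.float64(-109.67)), (np.float64(0.354), np.float64(-110.0)), (np.float64(0.3599), np.float64(-110.0)), (np.float64(0.366), np.float64(-110.0)), (np.float64(0.3719), np.float64(-110.0)), (np.float64(0.3779), np.float64(-110.0)), (np.float64(0.384), np.float64(-110.0)), (np.float64(0.3899), np.float64(-110.33)), (np.float64(0.396), np.float64(-110.0)), (np.float64(0.4018), np.float64(-110.33)), (np.float64(0.4079), np.float64(-107.67))]
15.5333 [-1.98968548 -6.57286117  1.67296614] 0.010965488725246945
[(15.58, np.float64(-106.66666666666667)), (15.63, np.float64(-105.33333333333333)), (15.68, np.float64(-104.0)), (15.73, np.float64(-102.33333333333333)), (15.78, np.float64(-100.33333333333333)), (15.83, np.float64(-98.33333333333333))]
```

```bash
python3 - <<'E'
from h import *
from rig import arm,claw,planner,eyes,status
L=[];low=0
for k in range(45):
    p=status.read_tcp_pos(); q=status.read_ee_rot();t=status.read_time();im=eyes.get_image("wrist");m=wmodel(eyes.camera_model("wrist"),p,q)
    e=edge(im,m,th_of(p,0,-.018))[0]; L.append((round(t,2),None if e is None else round(e,1)))
    if len(L)>3 and e and L[-4][1] and (e-L[-4][1])/(L[-1][0]-L[-4][0])>70 and not low:
        low=1; arm.movel(bar(.4045),max_speed=.01); print("low",t)
print(L,status.read_force(),th_of(status.read_tcp_pos(),0,-.018))
for n in["wrist","scene","top"]:
    im,m=snap(eyes,status,n,n+"4")
s=cv2.imread("pics/scene4.png")[140:240,200:315]
cv2.imwrite("pics/c4.png",np.hstack([cv2.resize(s,(400,348),interpolation=2),cv2.resize(cv2.imread("pics/wrist4.png"),(400,348))]))
E
```

```text
low 16.1333
[(15.83, np.float64(-96.7)), (15.88, np.float64(-94.3)), (15.93, np.float64(-92.0)), (15.98, np.float64(-89.3)), (16.03, np.float64(-86.3)), (16.08, np.float64(-82.0)), (16.13, np.float64(-78.7)), (16.43, np.float64(-56.0)), (16.48, np.float64(-52.0)), (16.53, np.float64(-47.7)), (16.58, np.float64(-43.0)), (16.63, np.float64(-38.7)), (16.68, np.float64(-34.3)), (16.73, np.float64(-29.3)), (16.78, np.float64(-24.3)), (16.83, np.float64(-19.7)), (16.88, np.float64(-15.0)), (16.93, np.float64(-12.0)), (16.98, np.float64(-12.0)), (17.03, np.float64(-12.0)), (17.08, np.float64(-12.0)), (17.13, np.float64(-12.0)), (17.18, np.float64(-12.0)), (17.23, np.float64(-12.0)), (17.28, np.float64(-12.0)), (17.33, np.float64(-12.0)), (17.38, np.float64(-12.0)), (17.43, np.float64(-12.0)), (17.48, np.float64(-12.0)), (17.53, np.float64(-12.0)), (17.58, np.float64(-12.0)), (17.63, np.float64(-12.0)), (17.68, np.float64(-12.0)), (17.73, np.float64(-12.0)), (17.78, np.float64(-12.0)), (17.83, np.float64(-12.0)), (17.88, np.float64(-12.0)), (17.93, np.float64(-12.0)), (17.98, np.float64(-12.0)), (18.03, np.float64(-12.0)), (18.08, np.float64(-12.0)), (18.13, np.float64(-12.0)), (18.18, np.float64(-12.0)), (18.23, np.float64(-12.0)), (18.28, np.float64(-12.0))] [-2.65082758 -5.93071829  2.37160494] 0.40447847761496447
```

View pics/c4.png

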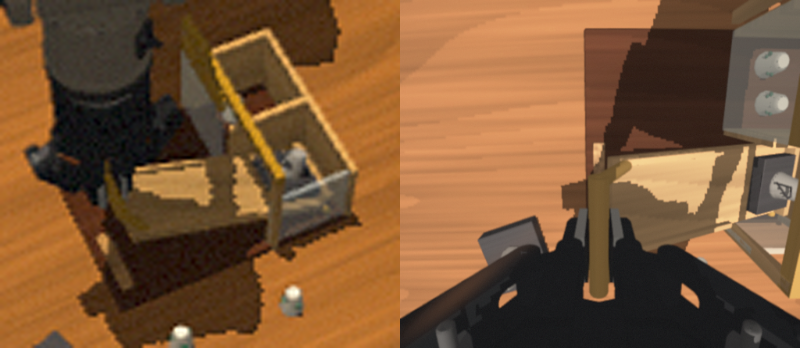

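The plinth is resting against the stop: its edge has held at s=-12 since 16.93 s, and it arrived at about 95 mm/s. Now I lower the ramp slowly.

```bash
python3 - <<'E'
from h import *
from rig import arm,claw,planner,eyes,status
def go(th,sp,sf):
    r=arm.movel(bar(th),max_speed=sp,stop_force=sf); print(th,r,status.read_force().round(2),round(th_of(status.read_tcp_pos(),0,-.018),4),round(status.read_time(),2)); return r
for th in np.linspace(.4045,.06,7)[1:]: 
    if go(th,.035,12): break
else:
    for th in (.03,.015,.007,0): 
        if go(th,.01,6): break
print(status.read_tcp_pos(),status.read_grip_width())
for n in["wrist","scene"]:
    im,m=snap(eyes,status,n,n+"5")
s=cv2.imread("pics/scene5.png")[140:240,200:315]
cv2.imwrite("pics/c5.png",np.hstack([cv2.resize(s,(400,348),interpolation=2),cv2.resize(cv2.imread("pics/wrist5.png"),(400,348))]))
E
```

```text
0.34708333333333335 False [-2.28 -5.14  2.72] 0.3471 19.02
0.2896666666666667 False [-1.13 -4.73  1.67] 0.2901 19.55
0.23225 False [-1.42 -4.26  0.25] 0.233 20.08
0.17483333333333334 False [-0.8  -2.76  0.4 ] 0.1741 20.62
0.11741666666666667 False [-0.6   0.07 -1.28] 0.1167 21.15
0.06 False [ 0.97  1.71 -1.27] 0.0592 21.68
0.03 False [ 2.01  5.33 -1.32] 0.03 22.52
0.015 False [ 1.2   5.4  -2.32] 0.0149 23.02
0.007 False [ 0.65  5.7  -1.02] 0.0076 23.36
0 True [-0.01  1.05  5.47] 0.0068 23.57
[ 0.56508471 -0.12410962  0.03349014] 0.011079424438062629
```

View pics/c5.png

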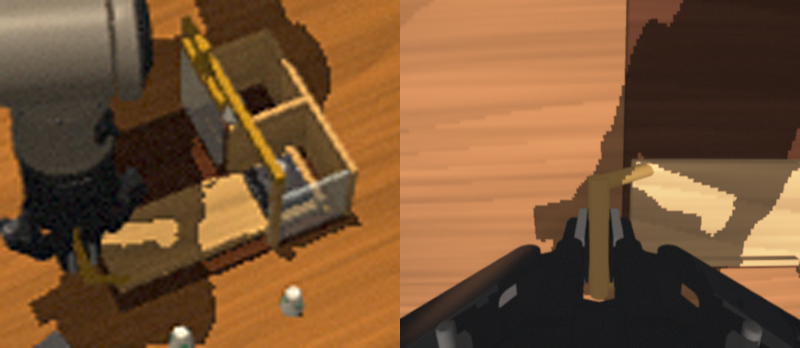

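```bash
python3 - <<'E'
from h import *
from rig import arm,claw,planner,eyes,status
claw.gripper_to(.013); claw.gripper_to(.045); print(status.read_force().round(2))
p=status.read_tcp_pos()
print(arm.movel([p[0],p[1],.12],max_speed=.08,stop_force=8),status.read_time())
arm.movel([p[0],p[1],.25],max_speed=.2)
# stage above tab approach side
claw.gripper_to(0,20)
t=w(-.083-.10,-.069,.185-.01); print(t,status.read_grip_width())
arm.move_ptp([t[0],t[1],.25],qdown(PSI))
print(status.read_time(),status.read_tcp_pos(),status.read_force())
for n in["wrist","scene","top"]:
    im,m=snap(eyes,status,n,n+"6")
s=cv2.imread("pics/scene6.png")[140:240,200:315];
cv2.imwrite("pics/c6.png",np.hstack([cv2.resize(s,(400,348),interpolation=2),cv2.resize(cv2.imread("pics/wrist6.png"),(400,348))]))
cv2.imwrite("pics/t6.png",cv2.resize(cv2.imread("pics/top6.png")[145:250,195:345],None,fx=4,fy=4,interpolation=2))
E
```

```text
[-0.73 -0.51 -0.31]
False 25.5417
[0.38669533 0.03947979 0.185     ] 0.00022351808052940115
27.7917 [0.3879096  0.03903534 0.25044135] [ 0.73573374 -0.02475811 -0.69098254]
```

View pics/c6.png

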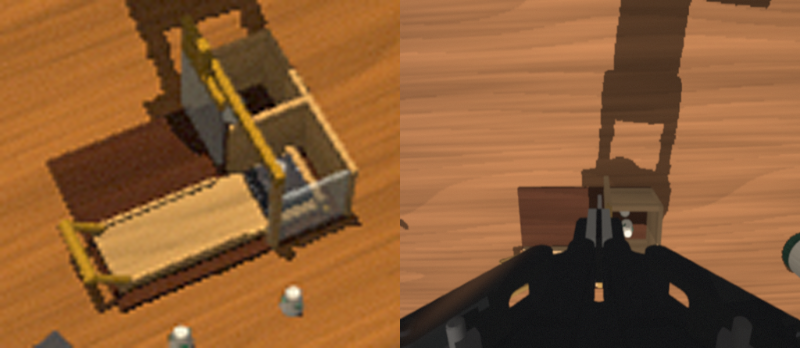

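View pics/t6.png

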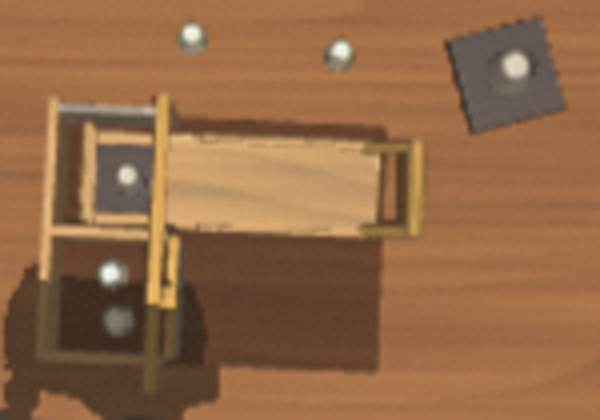

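The ramp is flat and free, with the harp at the stop. Now I push the tab with shut fingertips.

```bash
python3 - <<'E'
from h import *
from rig import arm,claw,planner,eyes,status
arm.movel(w(-.135,-.069,.130),max_speed=.1,stop_force=10)
arm.movel(w(-.109,-.069,.130),max_speed=.03,stop_force=5)
print(status.read_time(),status.read_tcp_pos(),status.read_force().round(2))
r=arm.movel(w(-.010,-.069,.130),max_speed=.014,stop_force=8)
p=status.read_tcp_pos();d=p-w(-.018,-.069,.130)
print(r,status.read_time(),d.round(4),status.read_force().round(2))
for n in["wrist","scene","top"]:
    im,m=snap(eyes,status,n,n+"7")
s=cv2.imread("pics/scene7.png")[140:240,200:315];
cv2.imwrite("pics/c7.png",np.hstack([cv2.resize(s,(400,348),interpolation=2),cv2.resize(cv2.imread("pics/wrist7.png"),(400,348))]))
E
```

```text
30.3083 [0.46046951 0.0373736  0.13995163] [-0.03  0.21  0.17]
True 35.9833 [-0.0002  0.     -0.0005] [ 0.59 -0.08 -0.33]
```

View pics/c7.png

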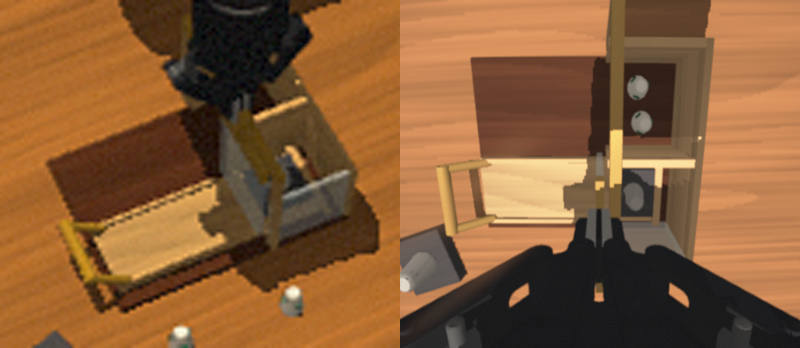

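It stopped within 0.2 mm of the predicted shut position. One more gentle press to confirm the hard stop, then I retreat.

```bash
python3 - <<'E'
from h import *
from rig import arm,claw,planner,eyes,status
r=arm.movel(w(-.012,-.069,.130),max_speed=.006,stop_force=10)
print(r,status.read_time(),(status.read_tcp_pos()-w(-.018,-.069,.130)).round(4),status.read_force().round(2))
arm.movel(w(-.05,-.069,.130),max_speed=.04)
arm.movel(w(-.05,-.069,.25),max_speed=.15)
t=w(-.19,-.069,.26);arm.move_ptp(t,qdown(PSI))
print(status.read_time(),status.read_force().round(2))
for n in["wrist","scene","top"]:
    im,m=snap(eyes,status,n,n+"8")
s=cv2.imread("pics/scene8.png")[140:240,200:315];
cv2.imwrite("pics/c8.png",cv2.resize(s,None,fx=5,fy=5,interpolation=2))
cv2.imwrite("pics/t8.png",cv2.resize(cv2.imread("pics/top8.png")[145:250,195:345],None,fx=5,fy=5,interpolation=2))
E
```

```text
True 36.8167 [-0.0003  0.0001 -0.0015] [-0.41 -0.39 -0.82]
39.3167 [ 0.48  0.82 -0.08]
```

View pics/c8.png

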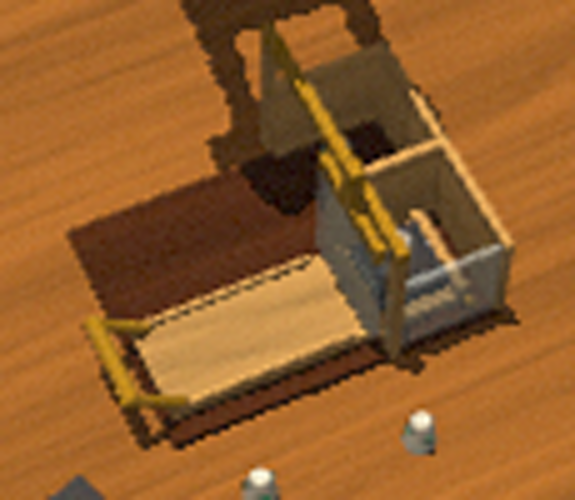

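View pics/t8.png

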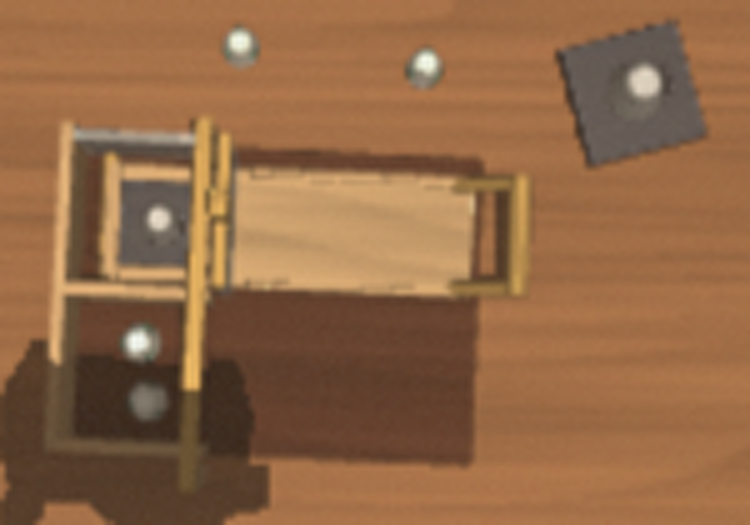

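```bash
python3 - <<'E'
from h import *
from rig import eyes
m=eyes.camera_model("top")
P=lambda u:((u-[195,145]+.5)*5-.5).round(1)
for n,x in [("tab@0",w(0,-.069,.15)),("dooredge+39",w(.039,-.069,.114)),("dooredge-39",w(-.039,-.069,.114)),("dooredge-39+5open",w(-.044,-.069,.114))]: print(n,P(proj(m,x)))
cv2.imwrite("pics/t8z.png",cv2.resize(cv2.imread("pics/top8.png")[165:210,225:255],None,fx=12,fy=12,interpolation=2))
E
```

```text
tab@0 [218.9 203.8]
dooredge+39 [225.9 135. ]
dooredge-39 [218.5 287.1]
dooredge-39+5open [218.1 296.9]
```

View pics/t8z.png

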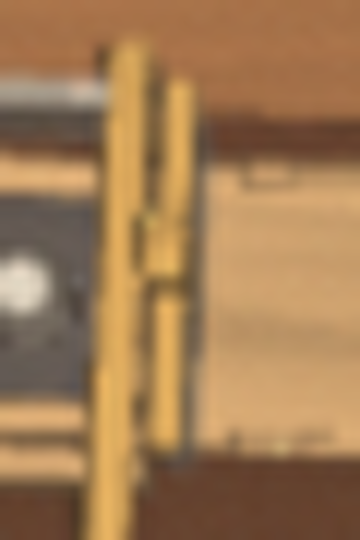

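```bash
python3 -c "
from rig import arm,status
print(status.read_joint_vel().round(3),status.read_time()); arm.hand_in()"
```

```text
[-0.     0.006  0.001  0.001  0.002 -0.001] 39.4667
the job is handed in; nothing more can be done
```

The job is done and handed in at 39.5 s of the 72 s allowed. No verdict comes back.

- **Ramp and harp:** I gripped the bar at the gripper's minimum of 20 N and lifted in 0.006 rad steps. The plinth started to slide at about 0.408 rad. It stopped against the stop lip and stayed there, and I touched neither harp nor plinth. I lowered the ramp until it met its rest with a contact of about 6 N, then let go.
- **Door:** Shut fingertips pushed the tab at about 14 mm/s mean. It stopped within 0.3 mm of the predicted shut position, and a second light press did not move it.
- **Final pictures:** The door's edges match the shut position to about 1 mm. The ramp is flat and the harp rests at the stop. The four porcelain thimbles and the larger harp stand where they were. I did not re-check the jug and tin at the end. The arm is clear of everything.

Three things were not exactly as asked or expected:
- **Angle not held exactly:** while the plinth slid I lowered the ramp once by about 0.003 rad to slow it. It still reached the stop at about 95 mm/s.
- **Bar height at rest:** contact on lowering came about 1.4 mm above the height at which I first gripped the bar. I put this down to a small slip in the pads, and the later pictures show the ramp flat.
- **Grip force:** the gripper's minimum is above the 8 to 15 N you gave for the bar. I did not measure the combined finger load directly.

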